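Latch the carrying case

ROBOT

A 7-joint arm with a two-finger parallel gripper is mounted at the origin on the work surface; the furniture and walls round the work are solid. World frame = base frame: x ahead of the robot, y to its left, z up, the work surface at z = 0. Lengths are in m, angles in degrees, forces in N, time in s.
With the tool pointing down it reaches from about 0.425 to 0.95 m from the base axis. Payload 4.7 kg.
Tool frame: the origin (TCP) lies midway between the tips of the shut fingers; the grasp point (between the pads) lies 19 mm behind it; z points along the fingers, y is the line along which they close (so a half turn about z gives the same grasp; the last joint's range is limited). The gripper opens to 87 mm and grips with 3 to 60 N. Pads are 19 mm wide; open, the fingers measure 117 mm over their backs; the gripper's body (75 mm by 190 mm) begins 51 mm behind the grasp point.
Start: joints at [62.974, 26.849, -2.785, 87.806, 1.381, 65.374, -4.715], TCP at [0.289, -0.61, 0.223] pointing down, gripper open.
Joint ranges: [-148.3, 148.3], [-19.14, 114.17], [-79.39, 73.82], [5.75, 140.21], [-59.74, 239.74], [12.07, 113.84], [-152.46, 152.46]. Speed limits (degrees/s): [147.25, 147.25, 180, 180, 180, 180, 180].

INTERFACE

Orientations are given as [roll, pitch, yaw] about the fixed x, y, z axes, in that order (R = Rz(yaw) Ry(pitch) Rx(roll)).
In Python, from plant import bot gives the robot as it stands.
- The arm moves only by the tool drive_tool, never from a script. Its argument "moves" is one flat list of numbers, 4 for each row, row after row: the shift along the tool's x, y, z in mm, then the turn about the tool's z in rad. In form: [dx, dy, dz, spin, dx, dy, dz, spin, ...]. A call has 1 to 10 rows; each row shifts and turns the commanded pose from where the row before left it, along the tool's axes as they then stand; what a row does not reach is not made up. A row lasts 1/10 s, in which the tool goes at most 50 mm and 8.59 degrees, less where a joint would pass 70% of its speed; a pose out of reach is approached as far as the arm can. A call is refused whole if a number of a shift passes 50 or a number of a turn 0.15, either way. A call with a gripper value outside its range is refused whole. "gripper" is the closure, from -1 (fully open) to 1 (shut), set as the call begins (left out, the last holds). The fingers move at their own pace and stop on an object; "squeeze" is the grip in N (left out, the last holds). Time passes only in rows, so rows that do not move let the fingers close. It gives the time, the measured TCP pose, the force, the opening and the grip force at its end, in the units of the state.
- bot.observe(): the state, without advancing time (a new reading comes with each control period).
- bot.snapshot(name): name is "scene" or "top" or "wrist"; returns a dict with "img" (420x560x3 uint8, red, green, blue), "depth" (420x560 float32, m along the optical axis (not along the pixel's ray), 0 where there is no reading), "mtx" (3x3 intrinsics, pixels), "R" (3x3) and "t" (3): a world point X has camera coordinates R X + t. Camera axes: x right, y down, z forward; pixel columns grow to the right and rows downward; lengths in m; the calibration is good to about 2 mm. A picture is of the moment at which its call begins.
- bot.finish_job(): hands the job in; it is judged then, once.
The state is a dict: "time_s": time; "joints": joint angles; "joint_velocities": joint speeds; "effort": joint torques, N m; "position": TCP position; "orientation": TCP orientation; "wrist_force": force on the tool from outside, world axes, zero at the start; "torque": the same for the moment, N m; "opening": finger opening in m; "grasp_force": force on a finger pad.
Only numpy, scipy, OpenCV 4.12 (cv2) and the standard library are available. Lean on these libraries where they do the work, as an engineer would, in place of code of your own. Each camera call takes 0.05 s, during which the arm holds its last target. There are 200 camera calls.

TASK

Close the draw latch on top of the upright carrying case: bring the latch's loop over and gently feel its crossbar down into the slot of the keeper on the lid half, so that it hooks under the lip, then press the lever down over centre until it lies home and holds the case shut. Do not force the loop down on the keeper or jam the lever hard against its bumper, and leave the other things on the desk where they are.

Things in the scene. Friction and masses are not known exactly. Their poses are not given: they have to be found in the camera images.
- case: Dark brown carrying case standing upright and firm on the desk, 146 (x) x 170 (y) x 140 (z), split by an upright seam. Origin on the desk under the seam. Own axes: x across the seam from the latch half (x -88 to -1) to the lid half (x 1 to 58), y along the pins of the latch, z up. The brass draw latch is on the top face, on the plane y = 0.
- bumper: Black rubber bumper on the case top, 14 x 20 x 10.5 high, 40 to -x of the lever pin; the home lever rests on it. Origin under its centre.
- lid (a joint): Opening of the case's lid half (case x 1 to 58), which is hinged along the bottom of the seam and carries the keeper, rad: 0 shut, 0.029 at its stop, where its upper edge stands 4 mm open in +x. Its weight (about 3 N at the top) holds it open until the latch draws it shut.
- keeper_nominal (a point): Nominal place of the keeper on the lid's top face: foot of its post's +x face. Brass hook 24 wide (y), adjustable: the real one is set up to 4.5 mm nearer or farther along x, which no reading tells; look or feel for it. From its true place, x along the case, z over the lid top: post x -10 to 0, top z 13.5; lip x 0 to 5, underside z 9.5, same flat top; ridge x 12 to 15, top z 9.
- slot_nominal (a point): Nominal middle of the keeper's open slot, between lip and ridge: 8.5 to +x of keeper_nominal, on the floor, 2 over the lid top (same hidden shift). The slot is 7 wide; the crossbar drops in with its centre within 1 of the middle and rests with its centre 2.5 over the floor. It is then drawn to -x under the lip against the post, centre 6 to -x of the middle.
- lever (a joint): Angle of the latch lever, rad: 0 flat on its bumper, pointing to -x (home); grows as the lever is lifted, 1.57 upright, 2.44 at its stop leaning to +x. Stiff, damped pin: it stays where left, but with the loop hooked it passes dead centre at about 0.26 and the loop's springs then pull it home. Pressing its end down takes about 2 to 18 N.
- lever_pin (a point): Axis of the lever's pin, on the case: case x -35, y 0, z 151.
- lever_end (a point): Centre of the rolled end of the lever, a roll of 10 diameter and 22 long in y, 53 from the lever pin; the lever between is a brass plate 20 wide (y), 4 thick.
- loop_pin (a point): Axis of the pin that joins the loop to the lever, 18 from the lever pin. With the lever home it lies to -x of the lever pin and 10 degrees below it; it turns with the lever.
- bail (a joint): Angle of the loop on the lever, rad; the loop's direction above case +x is this value minus joint lever. Stiff pin: the loop stays where it is left (about 0.4 N at its end moves it).
- crossbar (a point): Centre of the loop's crossbar, a steel bar of 5 diameter along y, 85 from the loop pin; the loop's side arms run at y -16 and +16, 7 thick at most. The arms are sprung: the loop can stretch up to 14 mm at 8 N per mm.
- finger_roll (a point): Centre of the steel finger roll by which the loop is handled: 12 diameter, 24 long in y, free at both ends, turning freely on its pin (held by its ends, it lets the loop swing), joined by a 14 wide tab to the crossbar. With the loop level it lies 18 beyond the crossbar and 16 above it. The loop starts thrown back, standing up or leaning to -x over the lever.
- stapler: dark blue desk stapler, 130 x 36 x 34, beside the case; origin under its centre. Not part of the job.
- tape_roll: roll of tape, 96 across, 48 high; origin under its centre. Not part of the job.
- bell: small brass hand bell with a dark handle, 60 across, 87 high; origin under its centre. Not part of the job.
- ball_pen: black ball pen, 145 long, 9 thick; origin under its centre. Not part of the job.
- eraser: pink eraser, 20 x 44 x 11; origin under its centre. Not part of the job.

How it is judged:
By the outcome, as a careful person would: the job done as asked, in the order asked, and still so for the second after the job is handed in, with the robot touching nothing.
It also fails if it takes over 72 s, if anything falls off the work surface, if the arm or the gripper's body presses on something with over 40 N, if the wrist force passes 120 N, or if a joint passes its speed limit or range.

## Working session

There is one attempt and no reset: what is moved stays moved. The work goes in short steps, Python scripts to look and compute and a tool call to move; the robot and the scene stay as the last step left them, time stands still between calls to the robot, and variables do not carry over. Pictures are saved under pics/ and viewed, at most 10 in all, crops included, and the job is handed in when it is done.

Besides the shell and the picture viewer there is one more tool, called after "Emit:" as name(argument=value, ...) on one line, values as JSON. drive_tool: Moves the arm, as the interface text tells. Its arguments: {"type":"object","properties":{"moves":{"type":"array","items":{"type":"number"}},"gripper":{"type":"number"},"squeeze":{"type":"number"}},"required":["moves"]}

```bash
mkdir -p pics; ls; cat > h.py <<'E'
import numpy as np, cv2
from plant import bot
def snap(n,save=None):
    s=bot.snapshot(n)
    if save: cv2.imwrite('pics/'+save,s['img'][:,:,::-1])
    np.savez('/tmp/'+n+'.npz',**s); return s
def pts(s):
    d=s['depth'];v,u=np.indices(d.shape);K=s['mtx']
    c=np.stack([(u-K[0,2])/K[0,0]*d,(v-K[1,2])/K[1,1]*d,d],-1)
    return (c-s['t'])@s['R']
def proj(s,X):
    c=s['R']@np.array(X)+s['t'];p=s['mtx']@c;return p[:2]/p[2]
E
python3 - <<'E'
from h import *
a=snap('scene');b=snap('top')
im=np.hstack([a['img'],b['img']])
cv2.imwrite('pics/a.png',cv2.resize(a['img'],(800,600))[:,:,::-1]);cv2.imwrite('pics/b.png',cv2.resize(b['img'],(800,600))[:,:,::-1])
for s in (a,b): print(-s['R'].T@s['t'],s['R'][2],s['mtx'][0,0])
o=bot.observe();print(o['position'],o['orientation'],o['opening'])
E
```

```text
pics
[-0.00856696 -0.0406003   1.07146303] [ 0.45500437  0.08255072 -0.88665461] 423.8450781118735
[0.34469329 0.05060478 1.24581446] [ 0.10422992 -0.02065994 -0.99433862] 488.33061342510183
[ 0.2890214  -0.60939578  0.22161473] [-1.79899956e+02  3.86166180e-03  2.53766270e+01] 0.08726745160161133
```

View pics/a.png

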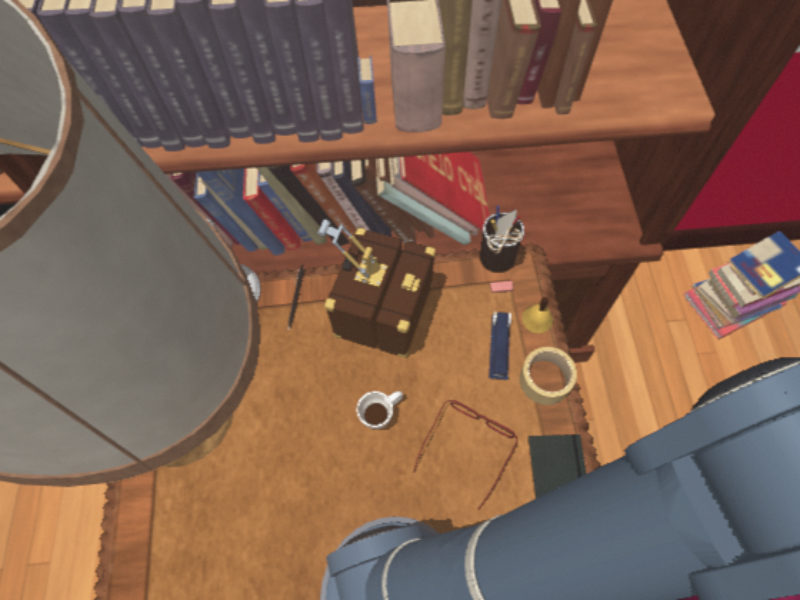

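View pics/b.png

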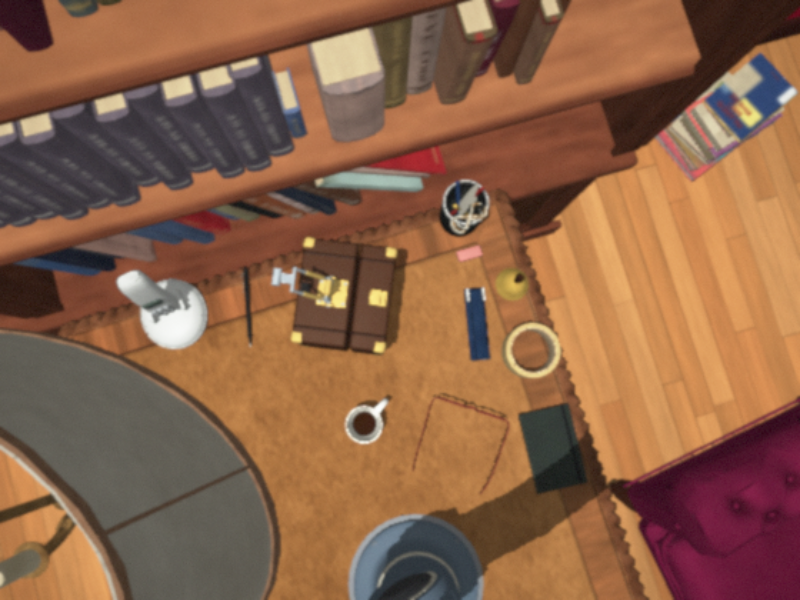

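The two views show the case at scene (380,290) and top (348,297). The keeper is at about top (378,297) and the loop is thrown back to the left, with its steel roll at top (283,278). The shelf is just behind the case. Case +x points roughly along world -y.

```bash
python3 - <<'E'
from h import *
np.set_printoptions(precision=4,suppress=True)
s=dict(np.load('/tmp/top.npz'));P=pts(s)
# case top region
v,u=np.indices(s['depth'].shape)
roi=(u>180)&(u<300)&(v>150)&(v<260)
m=roi&(abs(P[...,2]-0.14)<0.006)
r=cv2.minAreaRect(P[m][:,:2].astype(np.float32)*1000);print('rect',r,m.sum(),np.median(P[m][:,2]))
print(cv2.boxPoints(r))
hsv=cv2.cvtColor(s['img'],cv2.COLOR_RGB2HSV)
y=roi&(hsv[...,0]>18)&(hsv[...,0]<35)&(hsv[...,1]>90)&(hsv[...,2]>140)&(P[...,2]>.13)
n,l,st,c=cv2.connectedComponentsWithStats(y.astype(np.uint8))
for i in range(1,n):
    if st[i,4]>15: print('yel',c[i],st[i,4],P[l==i].mean(0),P[l==i].min(0),P[l==i].max(0))
g=roi&(P[...,2]>.165)
n,l,st,c=cv2.connectedComponentsWithStats(g.astype(np.uint8))
for i in range(1,n):
    if st[i,4]>15: print('high',c[i],st[i,4],P[l==i].mean(0),P[l==i].min(0),P[l==i].max(0))
# obstacles: heights map coarse
for x in np.arange(.55,1.15,.05):
    print('%.2f'%x,[ '%.2f'%(np.max(P[(abs(P[...,0]-x)<.025)&(abs(P[...,1]-yy)<.025)][:,2],initial=0)) for yy in np.arange(.4,-.45,-.1)])
s2=dict(np.load('/tmp/scene.npz'));P2=pts(s2)
for x in np.arange(.55,1.15,.05):
    print('%.2f'%x,[ '%.2f'%(np.max(P2[(abs(P2[...,0]-x)<.025)&(abs(P2[...,1]-yy)<.025)][:,2],initial=0)) for yy in np.arange(.4,-.45,-.1)])
def crop(s,c,w,h):
    x,y=[int(t) for t in c];return cv2.resize(s['img'][y-h:y+h,x-w:x+w],(560,560*h//w),interpolation=cv2.INTER_CUBIC)
im=np.hstack([cv2.resize(crop(s,(240,205),55,55),(400,400)),cv2.resize(crop(s2,(265,200),55,55),(400,400))])
cv2.imwrite('pics/c.png',im[:,:,::-1])
E
```

```text
rect ((485.55120849609375, 107.93670654296875), (150.070068359375, 170.68722534179688), 81.86739349365234) 4173 0.13892982214700508
[[390.451   45.7294]
 [559.4218  21.5832]
 [580.6514 170.144 ]
 [411.6807 194.2903]]
yel [216.     169.1111] 45 [0.5707 0.1637 0.139 ] [0.5634 0.1565 0.135 ] [0.5782 0.1709 0.143 ]
yel [273.3469 176.1633] 49 [0.5523 0.0322 0.1377] [0.5451 0.0238 0.1317] [0.5601 0.04   0.1424]
yel [219.8333 192.4667] 30 [0.5065 0.1493 0.2018] [0.5031 0.1373 0.1373] [0.5106 0.1599 0.2208]
yel [231.7654 204.9238] 341 [0.4844 0.1267 0.1599] [0.3447 0.0506 0.1347] [0.5128 0.1713 1.2458]
yel [264.2886 208.1074] 149 [0.4777 0.0543 0.1458] [0.4649 0.039  0.1349] [0.4926 0.0689 0.1561]
yel [207.0588 235.5686] 51 [0.4167 0.1823 0.1606] [0.3447 0.0506 0.133 ] [0.4264 0.1925 1.2458]
yel [265.2456 242.6316] 57 [0.3988 0.0536 0.1571] [0.3447 0.045  0.1324] [0.4081 0.0634 1.2458]
high [211.2228 197.39  ] 359 [0.4922 0.1643 0.229 ] [0.3447 0.0506 0.1663] [0.5124 0.2057 1.2458]
0.55 ['0.66', '0.01', '0.14', '0.15', '0.14', '0.02', '0.04', '0.00', '0.00']
0.60 ['0.55', '0.68', '0.68', '0.
[... 1060 characters left out ...]
.70 ['0.13', '0.18', '0.52', '0.46', '0.29', '0.30', '0.29', '0.00', '0.00']
0.75 ['0.00', '0.00', '0.49', '0.46', '0.51', '0.48', '0.30', '0.30', '0.54']
0.80 ['0.00', '0.00', '0.45', '0.46', '0.04', '0.50', '0.49', '0.30', '0.54']
0.85 ['0.00', '0.00', '0.41', '0.00', '0.02', '0.00', '0.30', '0.30', '0.50']
0.90 ['0.00', '0.00', '0.30', '0.00', '0.01', '0.00', '0.30', '0.30', '0.46']
0.95 ['0.00', '0.00', '0.29', '0.00', '0.00', '0.00', '0.29', '0.30', '0.42']
1.00 ['0.00', '0.00', '0.31', '0.00', '0.00', '0.00', '0.30', '0.30', '0.37']
1.05 ['0.00', '0.00', '0.00', '0.00', '0.00', '0.00', '0.00', '0.30', '0.00']
1.10 ['0.00', '0.00', '0.00', '0.00', '0.00', '0.00', '0.00', '0.30', '0.00']
```

View pics/c.png

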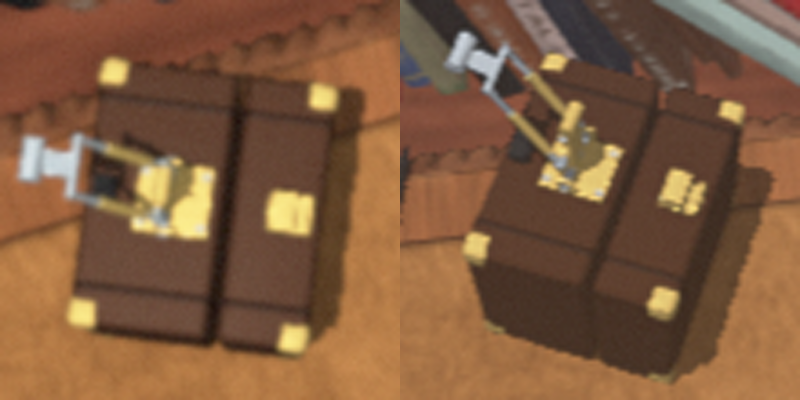

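```bash
cat >> h.py <<'E'
O=np.array([.4837,.0950,0]);a=np.radians(-98.13)
RC=np.array([[np.cos(a),np.sin(a),0],[-np.sin(a),np.cos(a),0],[0,0,1]])
def tocase(P): return (np.asarray(P)-O)@RC.T*1000
def toworld(p): return np.asarray(p)/1000@RC+O
E
python3 - <<'E'
from h import *
np.set_printoptions(precision=1,suppress=True,linewidth=150)
for n in('top','scene'):
    s=dict(np.load('/tmp/%s.npz'%n));C=tocase(pts(s));ok=s['depth']>0
    hsv=cv2.cvtColor(s['img'],cv2.COLOR_RGB2HSV)
    box=ok&(C[...,0]>-190)&(C[...,0]<80)&(abs(C[...,1])<40)&(C[...,2]>143)&(C[...,2]<290)
    gray=box&(hsv[...,1]<70)&(C[...,0]<-20);yel=box&~gray
    print(n,'steel');q=C[gray];q=q[np.argsort(q[:,0])];print(q[::max(1,len(q)//25)])
    q=C[yel&(abs(C[...,1])<13)];q=q[np.argsort(q[:,2])];q=q[q[:,2]>155];print('brass mid',q[::max(1,len(q)//20)])
    q=C[yel&(C[...,0]>10)];q=q[np.argsort(q[:,0])];print('keeper',q[::max(1,len(q)//25)])
    hi=ok&(C[...,2]>150)&(C[...,2]<900)&(C[...,1]>40)
    for x0 in range(-250,150,50):
        print(x0,[(z0,int(C[hi&(C[...,0]>x0)&(C[...,0]<x0+50)&(C[...,2]>z0)&(C[...,2]<z0+100)][:,1].min(initial=999))) for z0 in range(150,800,100)])
E
```

```text
top steel
[[-110.6    3.9  250.1]
 [-108.8    8.   251.8]
 [-106.5   -6.6  253.4]
 [-104.8   -4.3  253.5]
 [-102.9    1.6  257.7]
 [-101.7    0.7  251. ]
 [-100.2   -7.8  253. ]
 [ -98.7    2.1  244.2]
 [ -96.4   -1.6  242.5]
 [ -93.4   -5.8  244.8]
 [ -90.7    5.1  245. ]
 [ -87.4   -4.9  244.1]
 [ -84.3  -16.5  239.8]
 [ -83.4   -6.1  241.6]
 [ -82.   -14.6  243.6]
 [ -80.9    7.   151.5]
 [ -80.4    4.4  244. ]
 [ -79.5  -10.1  143.4]
 [ -78.1    0.8  149.4]
 [ -76.     1.2  148.3]
 [ -73.5   -0.7  147.8]
 [ -71.6   16.8  226.1]
 [ -69.3    6.   152.9]
 [ -42.4  -17.4  166.3]
 [ -39.5   15.8  173.5]
 [ -36.5  -17.6  155. ]
 [ -34.4  -17.1  153.2]]
brass mid [[ 35.    7.2 155.7]
 [-31.8  -1.2 156.4]
 [-32.    4.6 163.6]
 [-34.2  -9.9 168.8]
 [-31.5   5.7 172.7]
 [-46.9  12.9 186.7]
 [-52.6  12.9 196.8]
 [-38.4   9.2 203.8]
 [-32.7  -1.  204.4]
 [-31.4   5.6 204.9]
 [-29.6  -7.3 205.4]
 [-38.1  -8.4 205.6]
 [-29.9  -5.2 205.7]
 [-30.1  -3.1 205.8]
 [-58.1  12.9 206.5]
 [-33.9   9.4 206.7]
 [-31.7   9.6 207.3]
 [-35.4   4.7 207.7]
 [-33.2   4.9 207.9]
 [-35.9   8.9 208.1]
 [-33.4   7
[... 3238 characters left out ...]
50, 127), (250, 66), (350, 99), (450, 99), (550, 100), (650, 999), (750, 999)]
-200 [(150, 136), (250, 89), (350, 123), (450, 123), (550, 124), (650, 999), (750, 999)]
-150 [(150, 148), (250, 109), (350, 139), (450, 139), (550, 140), (650, 999), (750, 999)]
-100 [(150, 249), (250, 129), (350, 175), (450, 174), (550, 999), (650, 999), (750, 999)]
-50 [(150, 216), (250, 153), (350, 195), (450, 197), (550, 999), (650, 999), (750, 999)]
0 [(150, 999), (250, 173), (350, 207), (450, 208), (550, 999), (650, 999), (750, 999)]
50 [(150, 999), (250, 194), (350, 277), (450, 276), (550, 999), (650, 999), (750, 999)]
100 [(150, 163), (250, 213), (350, 269), (450, 273), (550, 999), (650, 999), (750, 999)]
```

```bash
python3 - <<'E'
from h import *
np.set_printoptions(precision=3,suppress=True,linewidth=150)
for n in('top','scene'):
    s=dict(np.load('/tmp/%s.npz'%n));P=pts(s)[s['depth']>0]
    q=P[(P[:,1]>0.0)&(P[:,2]>.2)&(P[:,0]<.55)]
    for x0 in np.arange(-.3,.55,.1):
        for z0 in (.2,.4,.6,.8):
            w=q[(q[:,0]>x0)&(q[:,0]<x0+.1)&(q[:,2]>z0)&(q[:,2]<z0+.2)]
            if len(w)>5: print(n,'x%.1f z%.1f'%(x0,z0),len(w),'miny %.3f'%np.percentile(w[:,1],1))
print(toworld([-104.5,0,250.5]))
E
```

```text
top x0.0 z0.2 401 miny 0.001
top x0.1 z0.2 568 miny 0.445
top x0.1 z0.4 1868 miny 0.163
top x0.1 z0.6 1069 miny 0.185
top x0.2 z0.2 20 miny 0.428
top x0.2 z0.4 3342 miny 0.168
top x0.2 z0.6 9985 miny 0.192
top x0.3 z0.4 3835 miny 0.228
top x0.3 z0.6 5360 miny 0.255
top x0.4 z0.2 195 miny 0.123
top x0.4 z0.4 170 miny 0.399
top x0.5 z0.2 740 miny 0.151
scene x-0.1 z0.2 267 miny 0.001
scene x0.0 z0.2 1464 miny 0.001
scene x0.0 z0.4 5729 miny 0.197
scene x0.0 z0.6 3421 miny 0.223
scene x0.1 z0.4 4662 miny 0.164
scene x0.1 z0.6 15207 miny 0.187
scene x0.2 z0.4 1906 miny 0.167
scene x0.2 z0.6 6084 miny 0.190
scene x0.3 z0.4 792 miny 0.225
scene x0.3 z0.6 2377 miny 0.258
scene x0.4 z0.2 851 miny 0.127
scene x0.4 z0.4 779 miny 0.456
scene x0.5 z0.2 282 miny 0.128
[0.498 0.198 0.251]
```

Emit:
drive_tool(moves=[0,0,-50,-0.15,0,0,-50,-0.15,0,0,-50,-0.15,0,0,-40,-0.15,0,0,0,-0.15,0,0,0,-0.15,0,0,0,-0.086], gripper=-1)

```text
time_s: 0.8
position: [0.2891, -0.6098, 0.4123]
orientation: [-180.0, -0.0, 82.1]
wrist_force: [0.4, 0.0, -0.8]
opening: 0.0869
grasp_force: 0.0
```

Emit:
drive_tool(moves=[48,8,0,0,48,8,0,0,48,8,0,0,48,8,0,0,48,8,0,0,48,8,0,0,48,8,0,0,48,8,0,0,48,8,0,0,48,8,0,0])

```text
time_s: 1.8
position: [0.4363, -0.144, 0.4124]
orientation: [-180.0, 0.0, 81.8]
wrist_force: [0.8, -0.6, -0.2]
opening: 0.087
grasp_force: 0.0
```

```bash
python3 - <<'E'
from h import *
np.set_printoptions(precision=3,suppress=True,linewidth=150)
o=bot.observe();print(o['joints'],tocase(o['position']),o['orientation'])
a=snap('scene');b=snap('top')
im=np.hstack([cv2.resize(a['img'],(400,300)),cv2.resize(b['img'],(400,300))])
cv2.imwrite('pics/d.png',im[:,:,::-1])
# shade perpendicular clearance to line base->roll
P=pts(a)[a['depth']>0];Q=pts(b)[b['depth']>0];P=np.vstack([P,Q]);P=P[(P[:,2]>.3)&(P[:,1]>.16)&(P[:,0]<.45)]
d=np.array([.498,.198])/np.hypot(.498,.198);r=P[:,:2]@d;w=-P[:,0]*d[1]+P[:,1]*d[0]
for r0 in np.arange(0,.6,.1):
  for z0 in np.arange(.3,.9,.1):
    k=(r>r0)&(r<r0+.1)&(P[:,2]>z0)&(P[:,2]<z0+.1)
    if k.sum()>5: print('r%.1f z%.1f perp %.3f'%(r0,z0,np.percentile(w[k],1)))
E
```

```text
[ 44.869   1.11  -32.017  96.999   0.624  82.062   4.616] [243.321 -13.119 412.384] [-179.996    0.03    81.846]
r0.1 z0.4 perp 0.101
r0.1 z0.5 perp 0.112
r0.1 z0.6 perp 0.134
r0.1 z0.7 perp 0.156
r0.2 z0.3 perp 0.364
r0.2 z0.4 perp 0.076
r0.2 z0.5 perp 0.082
r0.2 z0.6 perp 0.098
r0.2 z0.7 perp 0.112
r0.3 z0.3 perp 0.324
r0.3 z0.4 perp 0.078
r0.3 z0.5 perp 0.083
r0.3 z0.6 perp 0.098
r0.3 z0.7 perp 0.113
r0.4 z0.4 perp 0.115
r0.4 z0.5 perp 0.125
r0.4 z0.6 perp 0.139
r0.4 z0.7 perp 0.153
r0.5 z0.4 perp 0.201
r0.5 z0.5 perp 0.214
r0.5 z0.6 perp 0.230
```

View pics/d.png

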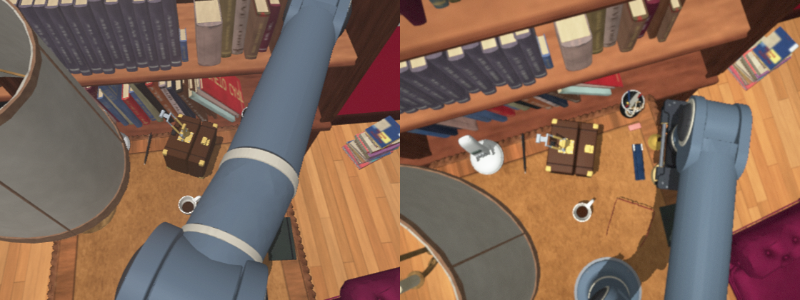

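The arm comes in from the right, with its elbow on the -y side and well clear of the lamp shade. The case is unobstructed at about (575,147) in the right half of the picture.

Emit:
drive_tool(moves=[40,1.5,0,0,40,1.5,0,0,40,1.5,0,0,40,1.5,0,0,40,1.5,0,0,40,1.5,0,0,40,1.5,0,0,40,1.5,0,0,0,0,0,0])

```text
time_s: 2.8
position: [0.4924, 0.1746, 0.4121]
orientation: [-179.9, -0.2, 82.4]
wrist_force: [-0.7, 0.1, 0.7]
opening: 0.0869
grasp_force: 0.0
```

```bash
python3 - <<'E'
from h import *
np.set_printoptions(precision=3,suppress=True,linewidth=150)
o=bot.observe();print(o['joints'],tocase(o['position']),o['orientation'])
b=snap('wrist','w1.png');C=tocase(pts(b));hsv=cv2.cvtColor(b['img'],cv2.COLOR_RGB2HSV);ok=b['depth']>0
print(tocase(-b['R'].T@b['t']))
k=ok&(C[...,0]<-85)&(C[...,0]>-130)&(abs(C[...,1])<30)&(C[...,2]>225)&(C[...,2]<275)
q=C[k];print(k.sum(),q.min(0),q.max(0),np.median(q,0))
k=ok&(C[...,0]>20)&(C[...,0]<70)&(abs(C[...,1])<10)&(C[...,2]>141)&(C[...,2]<170)
q=C[k];h,e=np.histogram(q[:,0],np.arange(24,66));print([(int(x),round(float(np.median(q[(q[:,0]>=x)&(q[:,0]<x+1),2])),1)) for x in e[:-1] if ((q[:,0]>=x)&(q[:,0]<x+1)).sum()>3])
E
```

```text
[ 18.6    10.947 -50.094  89.481   8.199  83.481 -39.487] [-79.988  -2.592 412.08 ] [-179.881   -0.2     82.421]
[-156.515   -3.642  574.454]
491 [-112.716  -17.476  240.7  ] [-85.005  17.786 256.921] [-101.993    0.301  251.442]
[(26, 141.6), (27, 143.3), (28, 149.1), (29, 151.4), (30, 152.2), (31, 152.5), (32, 152.5), (33, 152.2), (34, 152.9), (35, 151.9), (36, 152.4), (37, 152.6), (38, 152.0), (39, 152.4), (40, 152.3), (41, 151.8), (42, 152.6), (43, 151.4), (49, 144.2), (50, 144.0), (51, 147.2)]
```

View pics/w1.png

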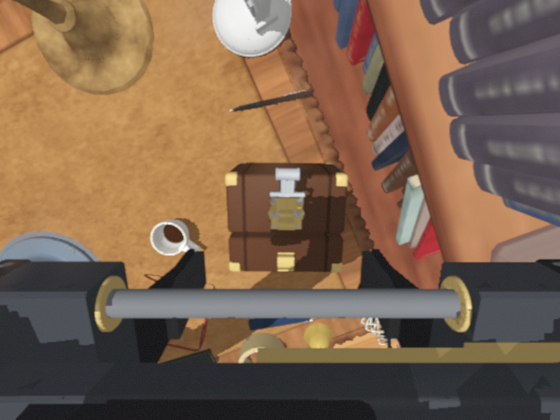

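The wrist view shows the roll at (288,173), the keeper at (286,262), and the case square to the gripper. I'll go down over the roll.

Emit:
drive_tool(moves=[8,1,0,0,8,1,0,0,8,1,30,0,0,0,30,0,0,0,30,0,0,0,20,0,0,0,0,0], gripper=-0.3)

```text
time_s: 3.55
position: [0.4988, 0.1904, 0.2998]
orientation: [-179.7, 0.2, 81.8]
wrist_force: [-0.3, -0.4, -0.3]
opening: 0.0568
grasp_force: 0.0
```

```bash
python3 - <<'E'
from h import *
np.set_printoptions(precision=3,suppress=True,linewidth=150)
o=bot.observe();print(o['joints'],tocase(o['position']),o['orientation'],o['wrist_force'],o['opening'])
b=snap('wrist');C=tocase(pts(b));ok=b['depth']>0
k=ok&(C[...,0]<-85)&(C[...,0]>-130)&(abs(C[...,1])<30)&(C[...,2]>225)&(C[...,2]<275)
q=C[k]
for x in range(-118,-84,2):
    w=q[(q[:,0]>=x)&(q[:,0]<x+2)]
    if len(w)>5: print(x,len(w),np.percentile(w[:,1],[2,98]),np.percentile(w[:,2],[50,95]))
E
```

```text
[ 14.964  16.188 -49.453  98.79   12.877  71.309 -45.834] [-96.548   1.47  299.786] [-179.725    0.187   81.769] [-0.268 -0.396 -0.263] 0.056845095206661866
-114 45 [-11.108  11.779] [250.384 252.662]
-112 134 [-10.886  12.341] [252.659 254.089]
-110 109 [-10.781  12.204] [254.309 255.601]
-108 100 [-10.277  12.31 ] [254.892 256.308]
-106 90 [-10.981  11.836] [254.636 255.614]
-104 69 [-10.786  11.739] [253.578 254.994]
-102 21 [-10.886  11.513] [252.392 253.089]
-100 53 [-6.505  7.061] [248.248 249.027]
-98 41 [-5.802  7.1  ] [247.449 248.415]
-96 44 [-5.838  7.118] [246.815 247.644]
-94 44 [-5.902  6.529] [246.285 247.161]
-92 41 [-5.335  7.178] [245.579 246.542]
-90 43 [-5.99  7.22] [244.671 245.661]
-88 49 [-11.278  16.165] [244.354 245.255]
-86 78 [-16.753  17.991] [243.553 244.46 ]
```

Emit:
drive_tool(moves=[5,-0.5,5,0,5.5,-0.5,15,0,0,0,20,0,0,0,15,0,0,0,5,0,0,0,0,0])

```text
time_s: 4.2
position: [0.5001, 0.2028, 0.2418]
orientation: [-179.9, 0.0, 81.9]
wrist_force: [-0.2, 0.1, -0.0]
opening: 0.0565
grasp_force: 0.0
```

Emit:
drive_tool(moves=[0,0,0,0,0,0,0,0,0,0,0,0,0,0,0,0,0,0,0,0,0,0,0,0], gripper=1, squeeze=12)

```text
time_s: 4.8
position: [0.5005, 0.2029, 0.2427]
orientation: [180.0, -0.0, 81.9]
wrist_force: [0.6, 0.2, 0.5]
opening: 0.0235
grasp_force: 12.0
```

```bash
python3 - <<'E'
from h import *
np.set_printoptions(precision=3,suppress=True,linewidth=150)
o=bot.observe();print(o['joints'],tocase(o['position']),o['orientation'],o['wrist_force'],o['opening'],o['grasp_force'])
E
```

```text
[ 12.263  19.584 -48.586 102.815  16.139  64.815 -49.78 ] [-109.228    1.406  242.723] [179.975  -0.009  81.858] [0.639 0.203 0.516] 0.023536673749875982 11.999966651201248
```

```bash
python3 - <<'E'
import numpy as np
t=np.radians(np.linspace(130.5,10.5,21));p=105*np.stack([np.cos(t),np.sin(t)],1)
d=np.diff(p,axis=0)
for h in (d[:10],d[10:]): print([x for r in h for x in (round(-r[0],1),0,round(-r[1],1),0)])
E
```

```text
[np.float64(-8.7), 0, np.float64(-6.7), 0, np.float64(-9.4), 0, np.float64(-5.7), 0, np.float64(-9.9), 0, np.float64(-4.7), 0, np.float64(-10.4), 0, np.float64(-3.7), 0, np.float64(-10.7), 0, np.float64(-2.6), 0, np.float64(-10.9), 0, np.float64(-1.4), 0, np.float64(-11.0), 0, np.float64(-0.3), 0, np.float64(-11.0), 0, np.float64(0.9), 0, np.float64(-10.8), 0, np.float64(2.0), 0, np.float64(-10.5), 0, np.float64(3.1), 0]
[np.float64(-10.2), 0, np.float64(4.2), 0, np.float64(-9.7), 0, np.float64(5.2), 0, np.float64(-9.1), 0, np.float64(6.2), 0, np.float64(-8.4), 0, np.float64(7.1), 0, np.float64(-7.6), 0, np.float64(8.0), 0, np.float64(-6.7), 0, np.float64(8.7), 0, np.float64(-5.7), 0, np.float64(9.4), 0, np.float64(-4.7), 0, np.float64(9.9), 0, np.float64(-3.7), 0, np.float64(10.4), 0, np.float64(-2.6), 0, np.float64(10.7), 0]
```

Emit:
drive_tool(moves=[-8.7,0,-6.7,0,-9.4,0,-5.7,0,-9.9,0,-4.7,0,-10.4,0,-3.7,0,-10.7,0,-2.6,0,-10.9,0,-1.4,0,-11,0,-0.3,0,-11,0,0.9,0,-10.8,0,2,0,-10.5,0,3.1,0])

```text
time_s: 5.8
position: [0.4859, 0.1, 0.2619]
orientation: [180.0, -0.0, 81.9]
wrist_force: [2.0, -0.5, 0.9]
opening: 0.0242
grasp_force: 12.0
```

```bash
python3 - <<'E'
from h import *
np.set_printoptions(precision=2,suppress=True,linewidth=150)
o=bot.observe();print(o['joints'],tocase(o['position']),o['wrist_force']@RC.T,o['opening'],o['grasp_force'])
b=snap('top');C=tocase(pts(b));ok=b['depth']>0
k=ok&(C[...,2]>190)&(C[...,2]<215)&(abs(C[...,1])<13)&(C[...,0]<0)&(C[...,0]>-60)
print(k.sum(),np.percentile(C[k],[5,50,95],axis=0) if k.sum() else '')
E
```

```text
[ 25.19  13.18 -48.32 106.64  10.85  64.86 -35.15] [ -5.31   1.49 261.95] [0.17 2.01 0.88] 0.024208853241815407 12.000720798969269
0
```

Emit:
drive_tool(moves=[-10.2,0,4.2,0,-9.7,0,5.2,0,-9.1,0,6.2,0,-8.4,0,7.1,0,-7.6,0,8,0,-6.7,0,8.7,0,-5.7,0,9.4,0,-4.7,0,9.9,0,-3.7,0,10.4,0,0,0,0,0])

```text
time_s: 6.85
position: [0.4761, 0.0341, 0.1912]
orientation: [-179.9, 0.0, 81.8]
wrist_force: [2.2, -4.3, 2.0]
opening: 0.0241
grasp_force: 12.0
```

```bash
python3 - <<'E'
from h import *
np.set_printoptions(precision=2,suppress=True,linewidth=150)
o=bot.observe();print(o['joints'],tocase(o['position']),o['wrist_force']@RC.T,o['opening'],o['grasp_force'])
for n in('top','scene','wrist'):
    b=snap(n,n+'2.png');C=tocase(pts(b));ok=b['depth']>0
    k=ok&(C[...,2]>200)&(C[...,2]<216)&(abs(C[...,1])<13)&(C[...,0]<10)&(C[...,0]>-70)
    print(n,k.sum(),np.percentile(C[k],[5,50,95],axis=0) if k.sum() else '')
    print(proj(b,toworld([48,0,144])),proj(b,toworld([70,0,180])))
E
```

```text
[ 29.89  15.54 -45.57 113.98  13.39  55.83 -30.46] [ 61.39   1.13 191.19] [3.96 2.77 1.96] 0.024055437633689954 12.000134289264679
top 47 [[-25.47 -10.52 201.4 ]
 [-21.63  -0.06 205.29]
 [-17.62  10.18 208.34]]
[267.33 208.48] [277.27 207.75]
scene 36 [[-27.92  -6.32 201.97]
 [-23.72   0.73 207.21]
 [-20.03  11.3  210.28]]
[289.97 200.  ] [298.63 195.4 ]
wrist 1181 [[-30.58  -9.18 203.68]
 [-26.17   0.84 207.01]
 [-21.75  10.4  208.5 ]]
[281.74 219.53] [281.54 271.78]
```

```bash
python3 - <<'E'
from h import *
a=cv2.imread('pics/wrist2.png')[130:330,180:380];b=cv2.imread('pics/scene2.png')[130:250,200:320]
cv2.imwrite('pics/e.png',np.hstack([cv2.resize(a,(400,400),interpolation=2),cv2.resize(b,(400,400),interpolation=2)]))
E
```

```text
(no output)
```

View pics/e.png

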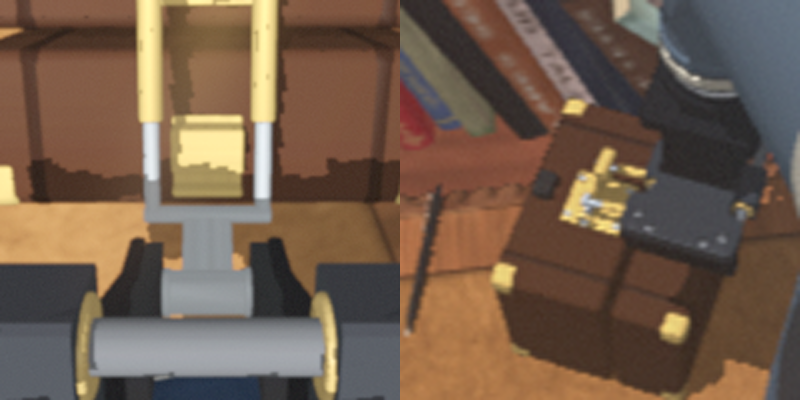

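The crop shows the loop laid over and held. The crossbar is at crop (208,213), or wrist pixel (284,236). The roll is at (284,276), and the keeper shows between the arms at crop (208,155).

```bash
cat > m.py <<'E'
from h import *
np.set_printoptions(precision=1,suppress=True,linewidth=170)
def meas():
    o=bot.observe();T=tocase(o['position']);print('t',o['time_s'],'TCP',T,'F',np.array(o['wrist_force'])@RC.T,o['opening'])
    b=snap('wrist');C=tocase(pts(b));ok=b['depth']>0
    def prof(name,x0,x1,y0,y1,z0,z1,st=1.):
        k=ok&(C[...,0]>x0)&(C[...,0]<x1)&(abs(C[...,1])>y0)&(abs(C[...,1])<y1)&(C[...,2]>z0)&(C[...,2]<z1);q=C[k]
        print(name,' '.join('%d:%.1f(%d)'%(x,np.median(w[:,2]),len(w)) for x in np.arange(x0,x1,st) for w in [q[(q[:,0]>=x)&(q[:,0]<x+st)]] if len(w)>1))
    prof('keeper',25,60,0,9,140,156)
    prof('bar(y14-17)',30,70,13.5,17.5,142,190)
    prof('tab/roll',T[0]-20,T[0]+14,0,5,155,T[2]+20)
    prof('lever end',-95,-10,0,9,185,215,2)
E
python3 -c "
from m import *
meas()"
```

```text
t 7.0 TCP [ 59.7   1.5 192.8] F [4.  1.2 0.7] 0.023570332452803804
keeper 25:140.8(6) 26:140.7(37) 27:141.1(29) 28:146.9(146) 29:152.3(38) 30:152.8(50) 31:152.3(35) 32:152.7(39) 33:152.5(44) 34:152.8(38) 35:152.5(43) 36:152.4(35) 37:152.5(45) 38:152.1(32) 39:152.3(43) 40:152.0(37) 41:152.4(41) 42:152.0(37) 43:151.1(3) 46:141.0(17) 47:140.7(25) 48:140.8(25) 49:140.7(31) 50:145.2(103) 51:147.6(32) 52:147.2(37) 53:146.4(5)
bar(y14-17) 30:180.6(19) 31:180.5(25) 32:180.9(20) 33:180.5(20) 34:180.8(23) 35:181.0(19) 36:181.0(19) 37:181.1(19) 38:181.3(22) 39:181.3(21) 40:181.6(22) 41:181.8(23) 42:182.0(21) 43:182.1(17) 44:182.1(27) 45:182.6(27) 46:183.2(23) 47:183.0(19) 48:182.8(15)
tab/roll 43:181.2(19) 44:182.1(45) 45:182.8(34) 46:183.7(36) 47:184.7(45) 48:185.6(41) 49:186.7(42) 50:188.1(43) 51:189.0(41) 52:190.2(50) 53:191.7(46) 54:192.8(46) 55:194.4(63) 56:199.2(127) 57:202.8(52) 58:204.0(50) 59:204.3(30) 60:204.7(38) 61:204.9(40) 62:204.8(25) 63:204.7(31) 64:204.4(25) 65:203.4(18) 66:201.9(3)
lever end -33:204.9(81) -31:207.0(199) -29:207.9(189) -27:207.9(195) -25:207.0(193) -23:204.9(116)
```

Emit:
drive_tool(moves=[-1,0,4,0,-1,0,5,0,-1,0,5,0,-1,0,5,0,-1,0,5,0,0,0,3,0,0,0,0,0,0,0,0,0])

```text
time_s: 7.85
position: [0.4759, 0.0313, 0.1656]
orientation: [180.0, -0.1, 81.9]
wrist_force: [1.5, 0.3, -0.6]
opening: 0.0232
grasp_force: 12.0
```

```bash
python3 -c "
from m import *
meas()"
```

```text
t 7.85 TCP [ 64.2   1.3 165.6] F [-0.5  1.5 -0.6] 0.023199301702537464
keeper 25:140.3(5) 26:141.0(47) 27:141.5(50) 28:147.4(179) 29:152.4(55) 30:152.6(58) 31:152.8(55) 32:152.5(50) 33:152.4(51) 34:152.5(56) 35:152.4(49) 36:152.4(53) 37:152.5(52) 38:152.4(47) 39:152.3(54) 40:152.4(49) 41:152.0(53) 42:152.2(43) 43:151.2(12) 46:141.2(3) 47:140.7(48) 48:140.8(32) 49:140.5(40)
bar(y14-17) 30:161.9(22) 31:161.7(25) 32:162.1(20) 33:161.8(19) 34:161.6(20) 35:161.7(23) 36:161.3(18) 37:161.4(18) 38:161.2(20) 39:161.2(20) 40:160.9(23) 41:160.7(25) 42:160.7(20) 43:160.4(18) 44:160.4(28) 45:160.7(29) 46:160.4(26) 47:160.5(22) 48:159.9(20) 53:180.2(55) 54:180.4(68) 55:178.0(211) 56:183.7(4)
tab/roll 44:158.5(46) 45:159.9(37) 46:160.6(35) 47:160.4(27) 48:160.9(42) 49:161.9(41) 50:162.5(32) 51:163.0(40) 52:163.7(38) 53:164.5(41) 54:165.0(38) 55:165.9(38) 56:166.6(40) 57:167.1(37) 58:168.1(43) 59:168.6(37) 60:170.2(74) 61:174.0(84) 62:175.6(48) 63:176.7(47) 64:177.0(33) 65:177.5(43) 66:177.7(31) 67:177.4(27) 68:177.3(32) 69:177.1(24) 70:176.3(14) 71:175.5(9)
lever end -33:205.3(168) -31:207.3(297) -29:207.9(308) -27:207.8(332) -25:206.6(325) -23:204.4(96)
```

Emit:
drive_tool(moves=[-0.3,0,1.5,0,-0.3,0,1.5,0,-0.2,0,1.5,0,-0.3,0,1.5,0,-0.2,0,1.5,0,-0.2,0,1.5,0,0,0,0,0])

```text
time_s: 8.6
position: [0.4756, 0.0294, 0.1564]
orientation: [180.0, -0.0, 81.9]
wrist_force: [3.1, 2.7, 0.8]
opening: 0.0238
grasp_force: 12.0
```

```bash
python3 -c "
from m import *
meas()"
```

```text
t 8.6 TCP [ 66.1   1.3 156.4] F [-3.2  2.7  0.8] 0.02376138236458646
keeper 25:140.2(12) 26:140.8(58) 27:141.1(50) 28:147.3(202) 29:152.5(63) 30:152.6(61) 31:152.4(57) 32:152.5(57) 33:152.6(59) 34:152.6(63) 35:152.7(53) 36:152.2(56) 37:152.4(57) 38:152.4(63) 39:152.3(51) 40:152.1(56) 41:152.2(61) 42:152.4(49) 43:151.6(17) 45:151.7(82) 46:152.9(76) 47:152.8(92) 48:152.7(61) 49:153.1(60) 50:153.7(58) 51:154.4(51) 52:154.6(54) 53:155.3(43) 54:155.5(22) 55:155.6(9) 56:155.8(3)
bar(y14-17) 30:156.3(19) 31:156.2(24) 32:156.1(21) 33:155.8(22) 34:155.9(26) 35:155.6(19) 36:155.4(20) 37:155.0(19) 38:154.6(25) 39:154.8(19) 40:154.2(17) 41:154.4(20) 42:153.9(22) 43:153.5(16) 44:153.6(18) 45:152.7(22) 46:153.0(27) 47:153.3(27) 48:153.2(16) 49:152.5(16) 50:151.7(4) 55:172.3(83) 56:176.2(135) 57:175.4(291)
tab/roll 50:155.0(3) 51:155.3(12) 52:155.5(25) 53:155.9(36) 54:156.4(28) 55:156.8(41) 56:157.3(36) 57:158.0(39) 58:158.3(42) 59:159.3(32) 60:159.7(40) 61:159.9(34) 62:161.6(74) 63:164.9(86) 64:166.8(44) 65:167.7(44) 66:168.1(37) 67:168.4(35) 68:168.5(32) 69:168.2(27) 70:168.2(32) 71:167.6(22) 72:167.0(14) 73:166.2(12)
lever end -29:203.8(53) -27:205.6(321) -25:206.8(338) -23:206.9(379) -21:206.2(351) -19:204.4(244)
```

Emit:
drive_tool(moves=[0,0,1,0,0,0,1,0,-0.1,0,1,0,-0.1,0,1,0,-0.1,0,1,0,-0.1,0,1,0,0,0,0,0])

```text
time_s: 9.35
position: [0.4755, 0.0287, 0.1504]
orientation: [180.0, -0.0, 81.9]
wrist_force: [1.7, 4.4, -0.6]
opening: 0.0237
grasp_force: 12.0
```

```bash
python3 -c "
from m import *
meas()"
```

```text
t 9.35 TCP [ 66.8   1.3 150.4] F [-4.6  1.  -0.6] 0.023698862576652772
keeper 25:140.2(5) 26:140.9(59) 27:141.4(57) 28:148.0(222) 29:152.5(64) 30:152.5(67) 31:152.5(65) 32:152.4(63) 33:152.6(66) 34:152.7(57) 35:152.4(58) 36:152.4(61) 37:152.5(67) 38:152.2(57) 39:152.5(60) 40:152.2(59) 41:152.3(64) 42:152.2(59) 43:151.5(7) 45:146.8(81) 46:148.0(68) 47:148.3(58) 48:148.3(55) 49:148.5(57) 50:148.8(64) 51:149.4(63) 52:149.9(62) 53:150.3(56) 54:150.8(50) 55:151.4(58) 56:152.0(52) 57:152.5(54) 58:152.9(48) 59:153.2(53)
bar(y14-17) 30:152.8(21) 31:152.3(24) 32:151.9(24) 33:151.8(19) 34:151.3(23) 35:151.5(22) 36:151.2(23) 37:150.7(17) 38:150.8(25) 39:150.3(23) 40:150.0(19) 41:150.3(17) 42:149.3(23) 43:149.1(18) 44:148.5(18) 45:148.4(22) 46:148.0(33) 47:148.5(24) 48:148.4(25) 49:148.0(15) 55:171.0(12) 56:171.0(109) 57:173.9(377) 58:175.1(141)
tab/roll 60:155.3(8) 61:155.6(12) 62:156.9(59) 63:159.2(64) 64:160.5(51) 65:161.5(46) 66:162.1(39) 67:162.6(40) 68:162.7(26) 69:162.3(33) 70:162.2(26) 71:161.7(25) 72:161.1(11) 73:160.0(10) 74:158.6(2)
lever end -27:186.6(85) -25:203.3(155) -23:205.0(354) -21:205.9(382) -19:205.8(387) -17:204.6(376) -15:202.8(153)
```

Emit:
drive_tool(moves=[0,0,0.5,0,0,0,0.5,0,0,0,0.5,0,0,0,0.5,0,0,0,0.5,0,0,0,0,0])

```text
time_s: 10.0
position: [0.4755, 0.0286, 0.148]
orientation: [-180.0, 0.0, 81.9]
wrist_force: [1.7, 2.9, 0.8]
opening: 0.0237
grasp_force: 12.0
```

```bash
python3 -c "
from m import *
meas()"
```

```text
t 10.0 TCP [ 66.9   1.2 148. ] F [-3.1  1.3  0.8] 0.02374025572520892
keeper 25:140.3(8) 26:140.9(60) 27:141.4(53) 28:147.3(221) 29:152.5(71) 30:152.5(67) 31:152.6(66) 32:152.4(65) 33:152.5(63) 34:152.5(65) 35:152.6(68) 36:152.4(62) 37:152.3(65) 38:152.2(57) 39:152.3(70) 40:152.4(55) 41:152.1(61) 42:152.1(58) 45:145.7(52) 46:146.0(67) 47:146.3(56) 48:146.2(56) 49:146.5(58) 50:146.8(73) 51:147.5(64) 52:147.8(65) 53:148.3(57) 54:148.8(47) 55:149.3(60) 56:149.7(53) 57:150.0(49) 58:150.6(51) 59:151.0(53)
bar(y14-17) 30:151.3(27) 31:151.0(19) 32:150.7(23) 33:150.4(25) 34:149.7(19) 35:149.6(27) 36:149.9(20) 37:149.2(19) 38:148.9(22) 39:148.5(20) 40:148.0(18) 41:148.1(27) 42:147.6(17) 43:147.1(23) 44:147.2(16) 45:146.4(27) 46:146.6(22) 47:146.4(29) 48:146.2(20) 49:145.8(16) 55:184.4(3) 56:169.1(122) 57:171.7(297) 58:174.4(258)
tab/roll 62:155.9(23) 63:156.8(53) 64:158.1(52) 65:159.2(43) 66:159.5(41) 67:160.1(41) 68:160.2(30) 69:159.9(26) 70:159.8(31) 71:159.1(23) 72:158.5(9) 73:157.4(15)
lever end -27:186.0(71) -25:188.7(96) -23:203.5(286) -21:205.0(404) -19:205.4(392) -17:205.0(404) -15:203.4(348)
```

Emit:
drive_tool(moves=[0,0,0.4,0,1,0,0,0,1,0,0,0,1,0,0,0,1,0,0,0,1,0,0,0,0.5,0,0,0,0,0,0,0])

```text
time_s: 10.85
position: [0.4762, 0.0339, 0.1476]
orientation: [-180.0, 0.0, 81.9]
wrist_force: [1.1, -4.7, 0.3]
opening: 0.0238
grasp_force: 12.1
```

```bash
python3 -c "
from m import *
meas()"
```

```text
t 10.85 TCP [ 61.5   1.2 147.6] F [4.5 1.8 0.3] 0.023802404989396054
keeper 25:140.1(8) 26:141.3(46) 27:141.1(58) 28:147.6(251) 29:152.6(64) 30:152.4(64) 31:152.6(63) 32:152.6(62) 33:152.5(68) 34:152.6(61) 35:152.5(62) 36:152.4(64) 37:152.4(63) 38:152.3(57) 39:152.3(63) 40:152.4(62) 41:152.2(55) 42:152.1(58) 43:151.1(5) 45:146.9(47) 46:147.2(57) 47:147.6(54) 48:148.2(56) 49:148.6(59) 50:148.3(91) 51:149.4(63) 52:149.8(67) 53:150.3(50) 54:151.0(59) 55:151.4(47) 56:151.7(52) 57:152.3(58) 58:154.0(107) 59:155.0(27)
bar(y14-17) 30:149.1(19) 31:149.4(25) 32:149.0(23) 33:148.8(14) 34:148.0(22) 35:147.8(20) 36:147.8(21) 37:147.3(20) 38:147.1(19) 39:146.6(19) 40:146.2(28) 41:146.5(29) 42:146.0(22) 43:146.1(23) 44:145.1(11) 50:167.6(41) 51:171.2(113) 52:171.5(483) 53:178.3(45)
tab/roll 57:156.0(6) 58:156.4(46) 59:157.7(53) 60:158.9(48) 61:159.1(39) 62:159.4(34) 63:159.8(37) 64:159.6(26) 65:159.4(27) 66:159.0(28) 67:158.2(17) 68:157.6(4)
lever end -37:206.4(198) -35:207.9(414) -33:208.6(453) -31:208.4(470) -29:207.1(500) -27:204.5(155)
```

The bar sits on the slot floor and is now drawn under the lip, with its centre at x≈41.5. I'll release and lift.

Emit:
drive_tool(moves=[0,0,0,0,0,0,0,0,0,0,0,0,0,0,0,0,0,0,0,0,0,0,-5,0,0,0,-10,0,0,0,-20,0,0,0,-30,0,0,0,0,0], gripper=-0.2)

```text
time_s: 11.9
position: [0.479, 0.035, 0.2169]
orientation: [179.5, -0.1, 81.9]
wrist_force: [-0.3, -0.0, -0.2]
opening: 0.0522
grasp_force: 0.0
```

Emit:
drive_tool(moves=[0,0,-30,0,10,0,-10,0,15,0,0,0,15,0,0,0,15,0,0,0,10,0,0,0,5,0,0,0,0,0,0,0], gripper=1)

```text
time_s: 12.7
position: [0.4861, 0.1042, 0.2525]
orientation: [-180.0, -0.0, 81.9]
wrist_force: [0.4, 0.6, -0.5]
opening: 0.0019
grasp_force: 0.0
```

```bash
python3 -c "
from m import *
meas()
b=dict(np.load('/tmp/wrist.npz'));cv2.imwrite('pics/w3.png',b['img'][:,:,::-1])"
```

```text
t 12.7 TCP [ -9.4   1.  252.5] F [-0.6  0.3 -0.5] 0.0018947113277414508
keeper 25:142.4(3) 26:141.3(18) 27:141.1(18) 28:147.1(20) 29:153.0(6) 30:151.8(4) 31:152.4(4) 32:153.1(4) 33:152.3(4) 34:152.3(4) 35:152.8(4) 36:152.0(4) 37:152.8(4) 38:151.8(4) 39:152.5(5) 40:152.3(4) 41:152.0(3) 42:152.4(3) 45:147.8(3) 46:147.8(5) 47:147.4(3) 48:148.2(4) 49:148.8(5) 50:148.8(5) 51:150.0(7) 52:150.5(3) 53:149.8(4) 54:150.9(5) 55:151.1(5) 56:151.8(5) 57:152.4(6) 58:154.1(10)
bar(y14-17) 
tab/roll -29:207.4(16) -28:206.3(14) -27:204.6(2) -19:262.4(117) -18:264.1(133)
lever end -39:204.9(5) -37:204.3(180) -35:208.1(104) -33:208.6(71) -31:208.1(63) -29:206.8(51)
```

View pics/w3.png

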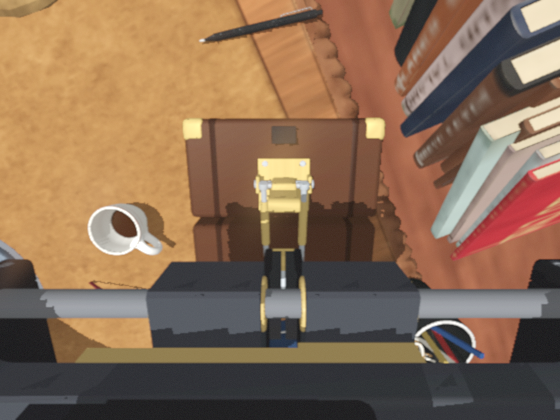

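The wrist view shows the loop still hooked, with its arms running to the keeper. The lever stands near upright at about (285,200), and the shut fingers are on its +x side.

Emit:
drive_tool(moves=[0,0,15,0,0,0,20,0,0,0,15,0,0,0,5,0,3,0,0,0,4,0,0,0,4,0,0,0,3,0,0,0,3,0,0,0,3,0,0,0])

```text
time_s: 13.75
position: [0.4893, 0.1231, 0.1979]
orientation: [180.0, 0.0, 81.8]
wrist_force: [-0.4, -2.0, 1.1]
opening: 0.0004
grasp_force: 1.0
```

Emit:
drive_tool(moves=[3,0,0,0,3,0,0,0,3,0,0.5,0,3,0,0.5,0,2,0,1,0,0,0,0,0])

```text
time_s: 14.35
position: [0.4909, 0.1375, 0.1955]
orientation: [-180.0, -0.0, 81.9]
wrist_force: [-0.0, -2.0, -0.2]
opening: 0.0002
grasp_force: 0.7
```

```bash
python3 -c "
from m import *
meas()"
```

```text
t 14.35 TCP [-43.1   1.2 195.5] F [ 2.   0.2 -0.2] 0.00021173528168661035
keeper 25:152.8(4) 26:153.8(3) 28:153.4(4) 30:153.1(2) 31:153.1(2) 32:153.7(3) 33:153.2(2) 34:153.2(2) 35:153.3(2) 36:153.2(3) 37:153.5(20) 38:153.1(24) 39:152.3(2) 40:151.6(7) 41:151.5(30) 42:152.1(24) 43:152.5(29) 44:153.1(30) 45:151.5(11) 46:146.6(18) 47:147.9(5) 48:148.6(6)
bar(y14-17) 
tab/roll -63:201.8(64) -62:203.1(39) -61:203.6(44) -60:204.1(37) -59:204.3(33) -58:204.0(32) -57:203.4(26) -56:203.3(24) -55:202.4(13) -54:211.5(8) -53:206.0(129) -52:207.2(160)
lever end -65:200.2(72) -63:202.5(187) -61:203.9(143) -59:204.1(115) -57:203.4(93) -55:206.9(196) -53:206.4(293)
```

Emit:
drive_tool(moves=[-3,0,0,0,0,0,-12,0,0,0,-5,0,10,0,0,0,10,0,0,0,3,0,3,0,0,0,3,0,1,0,2,0,1,0,2,0,1,0,2,0])

```text
time_s: 15.4
position: [0.4945, 0.1621, 0.2022]
orientation: [179.9, -0.2, 81.9]
wrist_force: [-4.5, 3.3, 13.1]
opening: 0.0006
grasp_force: 6.7
```

Emit:
drive_tool(moves=[1.5,0,2,0,1.5,0,2,0,1.5,0,2,0,1.5,0,2,0,0,0,0,0])

```text
time_s: 15.9
position: [0.4958, 0.1718, 0.1959]
orientation: [179.8, -0.5, 82.0]
wrist_force: [-4.4, 7.3, 14.6]
opening: 0.0003
grasp_force: 7.1
```

```bash
python3 -c "
from m import *
meas()"
```

```text
t 15.9 TCP [-77.7   1.2 195.9] F [-6.6 -5.4 14.6] 0.00027538441270822745
keeper 
bar(y14-17) 
tab/roll -88:202.8(10) -87:205.1(86) -86:207.6(221)
lever end -89:205.7(238) -87:206.4(278)
```

Emit:
drive_tool(moves=[0,0,2,0,0,0,2,0,0,0,2,0,0,0,2,0,0,0,2,0,0,0,0,0])

```text
time_s: 16.55
position: [0.4979, 0.1746, 0.1873]
orientation: [179.5, -0.9, 82.1]
wrist_force: [0.3, 10.9, 14.5]
opening: 0.0006
grasp_force: 7.1
```

```bash
python3 -c "
from m import *
o=bot.observe();print(tocase(o['position']),np.array(o['wrist_force'])@RC.T)
for n in('top','scene'):
    b=snap(n);C=tocase(pts(b));k=(b['depth']>0)&(C[...,2]>165)&(C[...,2]<200)&(abs(C[...,1])<14)&(C[...,0]<-35)&(C[...,0]>-100)
    q=C[k];q=q[np.argsort(q[:,0])];print(n,len(q));print(q[::max(1,len(q)//12)])"
```

```text
[-80.8   2.8 187.3] [-10.9  -1.2  14.5]
top 0
[]
scene 93
[[-82.6  -3.3 193.7]
 [-72.   -0.8 180.9]
 [-69.4   8.8 190.7]
 [-68.7  -3.7 177.7]
 [-66.9   5.7 177.9]
 [-65.   -0.5 174.5]
 [-63.1  -5.6 174. ]
 [-61.4  10.5 173. ]
 [-59.5   5.5 172.4]
 [-57.4   6.5 171.9]
 [-54.4  -8.2 173.1]
 [-53.3 -12.9 166.7]
 [-50.2   7.6 168.9]
 [-45.9   2.2 165.3]]
```

Emit:
drive_tool(moves=[2.5,0,2,0,1.5,0,2,0,1.2,0,2,0,1,0,2,0,0.8,0,2,0,0,0,0,0])

```text
time_s: 17.25
position: [0.4963, 0.173, 0.1725]
orientation: [180.0, -0.0, 81.9]
wrist_force: [0.5, 1.5, 1.7]
opening: 0.0008
grasp_force: 1.2
```

Emit:
drive_tool(moves=[0.7,0,2,0,0.6,0,2,0,0.5,0,1.5,0,0,0,0,0])

```text
time_s: 17.65
position: [0.4957, 0.1735, 0.1662]
orientation: [-179.9, 0.1, 81.8]
wrist_force: [-0.1, 0.0, 1.0]
opening: 0.0007
grasp_force: 0.0
```

```bash
python3 -c "
from m import *
o=bot.observe();print(tocase(o['position']),np.array(o['wrist_force'])@RC.T)
for n in('scene','wrist'):
    b=snap(n,n+'4.png');C=tocase(pts(b));k=(b['depth']>0)&(C[...,2]>145)&(C[...,2]<200)&(abs(C[...,1])<12)&(C[...,0]<-35)&(C[...,0]>-110)
    q=C[k];q=q[np.argsort(q[:,0])];print(n,len(q));print(q[::max(1,len(q)//14)])"
```

```text
[-79.5   0.7 166.2] [-0.  -0.1  1. ]
scene 144
[[-85.7  -4.3 165.1]
 [-76.3  -6.5 192.6]
 [-70.3  -5.7 155.7]
 [-68.6   1.  170.1]
 [-66.6   7.2 161.1]
 [-63.2   5.2 161.3]
 [-60.1   2.9 156.8]
 [-56.6   0.7 157.3]
 [-53.8  -7.9 153.1]
 [-51.2   0.1 156.1]
 [-47.8   5.9 158.2]
 [-44.7 -11.  152.9]
 [-42.1  11.7 156.6]
 [-38.8  -5.6 152.2]
 [-35.6   8.3 155.7]]
wrist 1508
[[-94.1   5.3 162.6]
 [-93.1  -4.2 163.3]
 [-92.3   1.3 164. ]
 [-91.    8.5 166.8]
 [-90.3  -6.6 187. ]
 [-90.1  -6.6 174.4]
 [-90.   -8.7 174.1]
 [-89.7  -9.7 165.1]
 [-89.   -4.8 196.9]
 [-88.8  -3.2 184.8]
 [-88.7  -4.2 199.2]
 [-88.5   0.8 189.8]
 [-88.4  -2.3 178. ]
 [-88.1   3.7 186.9]
 [-79.6  -0.2 189.3]]
```

Emit:
drive_tool(moves=[0,0,0,0,0,0,0,0,0,0,0,0,0,0,0,0,0,0,-15,0,0,0,-30,0,-20,0,-30,0,-20,0,-30,0,-20,0,0,0,0,0,0,0])

```text
time_s: 18.75
position: [0.4885, 0.1126, 0.2738]
orientation: [179.8, 0.1, 81.6]
wrist_force: [-0.0, -0.4, -0.2]
opening: 0.0007
grasp_force: 0.0
```

```bash
python3 -c "
from m import *
o=bot.observe();print(tocase(o['position']),np.array(o['wrist_force'])@RC.T)
b=snap('wrist','w5.png');C=tocase(pts(b));ok=b['depth']>0
k=ok&(C[...,2]>143)&(C[...,2]<200)&(abs(C[...,1])<9)
for x in range(-96,64,3):
    w=C[k&(C[...,0]>=x)&(C[...,0]<x+3)]
    if len(w)>2: print(x,len(w),'%.1f'%np.median(w[:,2]),end=' | ')
"
```

```text
[-18.1   2.3 273.8] [ 0.4  0.  -0.2]
-96 22 161.9 | -93 88 164.7 | -90 88 165.4 | -87 65 163.8 | -84 84 161.4 | -81 63 160.6 | -78 84 160.4 | -75 75 160.1 | -72 72 159.3 | -69 73 159.1 | -66 71 158.4 | -63 61 158.2 | -60 79 157.6 | -57 60 157.2 | -54 63 156.9 | -51 72 156.2 | -48 65 155.8 | -45 59 155.4 | -42 62 155.0 | -39 64 154.1 | -36 34 153.3 | -30 7 143.5 | -27 3 143.6 | -21 5 143.1 | -18 5 143.3 | -15 3 143.3 | 21 36 146.1 | 24 28 147.8 |
```

View pics/w5.png

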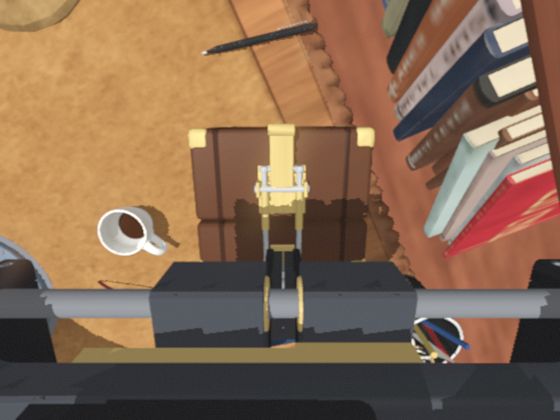

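The lever lies at about 0.17 rad, past dead centre, but pin friction is holding it short of home. I'll press it gently the rest of the way.

Emit:
drive_tool(moves=[20,0,0,0,20,0,0,0,20,-1,0,0,10,0,30,0,0,0,30,0,0,0,30,0,0,0,10,0,0,0,2,0,0,0,2,0,0,0,2,0])

```text
time_s: 19.8
position: [0.4976, 0.1853, 0.1675]
orientation: [179.9, -0.1, 81.9]
wrist_force: [0.2, -0.2, 1.0]
opening: 0.0006
grasp_force: 0.0
```

Emit:
drive_tool(moves=[0,0,1.5,0,0,0,1.5,0,0,0,1.5,0,0,0,0,0])

```text
time_s: 20.2
position: [0.4967, 0.1844, 0.1616]
orientation: [180.0, 0.0, 81.9]
wrist_force: [-0.5, 0.4, -0.1]
opening: 0.0003
grasp_force: 0.0
```

Emit:
drive_tool(moves=[0,0,1,0,0,0,1,0,0,0,1,0,0,0,0,0])

```text
time_s: 20.6
position: [0.4968, 0.1845, 0.1585]
orientation: [-180.0, 0.0, 81.9]
wrist_force: [0.2, -0.2, 0.1]
opening: 0.0007
grasp_force: 0.0
```

```bash
python3 -c "
from m import *
o=bot.observe();print(tocase(o['position']),np.array(o['wrist_force'])@RC.T)
b=snap('wrist','w6.png');C=tocase(pts(b));ok=b['depth']>0
k=ok&(C[...,2]>143)&(C[...,2]<200)&(abs(C[...,1])<9)
for x in range(-102,-30,2):
    w=C[k&(C[...,0]>=x)&(C[...,0]<x+2)]
    if len(w)>2: print(x,len(w),'%.1f'%np.median(w[:,2]),end=' | ')
"
```

```text
[-90.5   0.3 158.5] [0.2 0.2 0.1]
-102 397 175.9 | -100 761 182.2 | -98 15 182.7 | -96 13 182.6 | -94 6 182.0 | -92 8 181.9 | -54 6 154.3 | -52 7 154.9 | -50 5 154.3 | -48 5 154.3 | -46 6 154.7 | -44 3 153.8 | -42 9 154.4 | -40 25 153.9 | -38 73 153.8 | -36 21 153.5 |
```

Emit:
drive_tool(moves=[0,0,0,0,0,0,-10,0,0,0,-30,0,-20,0,-40,0,-25,0,-40,0,-25,0,0,0,0,0,0,0])

```text
time_s: 21.35
position: [0.4876, 0.1119, 0.2803]
orientation: [179.8, 0.1, 81.5]
wrist_force: [0.1, 0.1, -0.2]
opening: 0.0005
grasp_force: 0.0
```

```bash
python3 -c "
from m import *
o=bot.observe();print(o['time_s'],tocase(o['position']),np.array(o['wrist_force'])@RC.T)
b=snap('wrist','w7.png');C=tocase(pts(b));ok=b['depth']>0
k=ok&(C[...,2]>130)&(C[...,2]<200)&(abs(C[...,1])<9)
for x in range(-102,70,3):
    w=C[k&(C[...,0]>=x)&(C[...,0]<x+3)]
    if len(w)>2: print(x,len(w),'%.1f'%np.median(w[:,2]),end=' | ')
a=snap('scene');cv2.imwrite('pics/f.png',np.hstack([cv2.resize(b['img'][80:290,160:400],(400,350)),cv2.resize(a['img'][130:265,180:334],(400,350))])[:,:,::-1])
"
```

```text
21.35 [-17.3   1.5 280.3] [-0.1  0.1 -0.2]
-96 42 155.7 | -93 63 157.4 | -90 84 157.6 | -87 63 155.5 | -84 83 154.3 | -81 63 154.5 | -78 83 154.4 | -75 61 154.5 | -72 80 154.5 | -69 60 154.5 | -66 72 154.5 | -63 68 154.3 | -60 59 154.5 | -57 70 154.5 | -54 70 154.3 | -51 60 154.4 | -48 62 154.5 | -45 73 154.3 | -42 65 154.4 | -39 60 153.8 | -36 40 153.2 | -33 32 141.9 | -30 52 141.9 | -27 55 141.8 | -24 54 142.0 | -21 53 142.0 | -18 56 142.0 | -15 47 142.0 | -12 43 141.2 | -9 49 139.6 | -6 22 138.4 | -3 43 134.0 | 0 69 138.2 | 3 53 139.5 | 6 51 139.9 | 9 53 139.8 | 12 53 140.0 | 15 46 139.9 | 18 53 140.2 | 21 88 142.1 | 24 102 152.4 |
```

View pics/f.png

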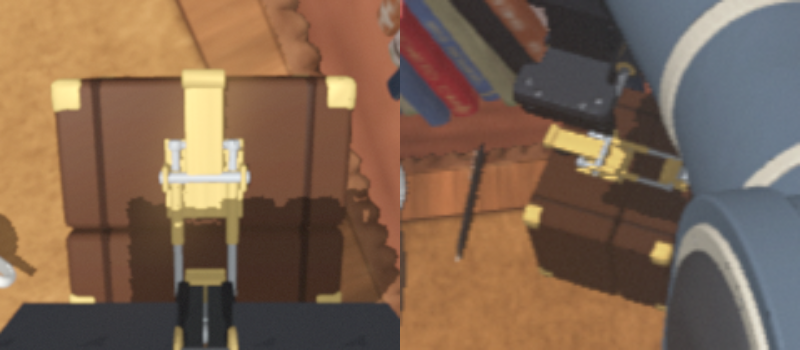

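The lever lies flat and the keeper has moved about 4 mm, so the lid is shut. The loop is taut and the tool is clear.

```bash
python3 -c "
from plant import bot
print(bot.finish_job())"
```

```text
the job is handed in; nothing more can be done
None
```

The latch is closed: the crossbar is hooked under the keeper's lip, the lever lies flat at home, and the lid is drawn shut. I handed the job in at about 21 s, with the arm clear and nothing else on the desk touched.

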